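# Fit the splash guard to the burner station

## Robot

A 6-joint arm with a two-finger parallel gripper is mounted at the origin on the work surface. World frame = base frame: x ahead of the robot, y to its left, z up, the work surface at z = 0. Lengths are in m, angles in rad, forces in N, time in s.
With the tool pointing down it reaches from about 0.275 to 0.825 m from the base axis. Payload 4.9 kg.
Tool frame: the origin (TCP) lies between the finger pads; the fingertips stand 25 mm ahead of it and the grasp point (between the pads) lies 6 mm ahead of it; z points along the fingers, y is the direction in which the jaws open and shut (so a half turn about z gives the same grasp; the last joint's range is limited). The gripper opens to 85 mm and grips with 20 to 120 N. Pads are 22 mm wide; open, the fingers measure 114 mm over their backs; the gripper's body (76 mm by 85 mm) begins 54 mm behind the grasp point. The pads swing forward as they close: fully open they stand 13 mm farther back than shut.
Start: joints at [-1.244, 0.326, -0.193, 1.052, 0, 1.437], TCP at [0.245, -0.493, 0.256] pointing down, gripper open.
Joint ranges: [-2.65, 2.65], [-0.97, 1.79], [-1.3, 1.35], [-1.93, 2.1], [-1.47, 1.37], [-3.14, 3.14]. Speed limits (rad/s): [2.57, 2.57, 3.14, 3.14, 3.14, 3.14].

## Interface

Orientations are given as a unit quaternion [x, y, z, w].
In Python, from plant import sense, read_camera, camera_info, hand_in gives the robot as it stands. The module is installed in compiled form; this text tells all that it offers.
- The arm moves only by the shell command python3 -m jog 'ROWS' [OPENING]. ROWS is JSON, a list of rows, each a list of 4 numbers: the shift along the world's x, y, z in cm, then the turn about the world's z in rad. A call has exactly 8 rows; each row is the pose to reach, as a shift and turn from the pose commanded when the call began; what a row does not reach only later rows make up. A row lasts 1/10 s, in which the tool goes at most 50 mm and 8.59 degrees, less where a joint would pass 70% of its speed; a pose out of reach is approached as far as the arm can. A call with a gripper value outside its range is refused whole. OPENING is the opening, from 0 (shut) to 1 (fully open), set as the call begins (- or left out, the last holds). The fingers move at their own pace and stop on an object; the grip force is fixed at half the most. Time passes only in rows, so rows that repeat a pose let the fingers close, or fill a call up. It gives the time, the measured TCP pose, the force and the opening at its end, in the units of the state.
- sense(): the state, without advancing time (a new reading comes with each control period).
- read_camera(name): name is "scene" or "top" or "wrist"; returns the picture (480x640x3 uint8, red, green, blue); there is no depth.
- camera_info(name): a dict with "mtx" (3x3 intrinsics, pixels), "world_from_camera" (4x4, takes a point from camera to world coordinates). Camera axes: x right, y up, looking along -z (the intrinsics and any distortion apply to the point x, -y, -z); pixel columns grow to the right and rows downward; lengths in m; the calibration is good to about 2 mm. A picture is of the moment at which its call begins: read the wrist's pose just before it. camera_info takes no time and is no camera call; for the wrist camera it gives the pose at the moment of the call.
- hand_in(): hands the job in, once; it reports no verdict.
The state is a dict: "time_s": time; "joint_pos": joint angles; "qvel": joint speeds; "effort": joint torques, N m; "eef_pos": TCP position; "orientation": TCP orientation; "force": force on the tool from outside, world axes, zero at the start; "wrist_torque": the same for the moment, N m; "finger_gap": opening from 0.0 (shut) to 1.0 (fully open).
Only numpy, scipy, OpenCV 4.12 (cv2) and the standard library are available. Lean on these libraries where they do the work, as an engineer would, in place of code of your own. Each camera call takes 0.05 s, during which the arm holds its last target.

## Task

Get the burner station ready: swing the keeper on the base plate fully open, lift the standing splash guard by its top rail and lower it gently over the two upright pins, both holes together and with the broad side of its foot towards the keeper, until the foot lies flat on the base plate. Then swing the keeper back over the foot as far as it goes, and let go, without disturbing the beaker, jar, crucible and bowl that stand about.

Things in the scene. Friction and masses are not known exactly. Their poses are not given: they have to be found in the camera images.
- seat (a point): Middle of the guard's seat, midway between the two pins on the top face of the station's fixed white base plate (300 x 240 x 12 mm, top 12 mm above the bench). Its x axis points from the burner across the seat to the keeper, y from pin_b to pin_a, z up. The plate reaches 170 mm to -x, 130 mm to +x, 120 mm to either side.
- burner_top (a point): Top of the station's fixed gas burner, 105 mm to -x of seat, 134 mm above the bench. Tube and head at most 21 mm thick, foot 72 mm in diameter. Axes as seat.
- pin_a (a point): Foot of the +y pin, on the plate's top face, 80 mm from seat. Each pin is an upright steel pin 12 mm thick and 42 mm tall, straight for 30 mm, then tapering to 4 mm at the tip. Axes as seat.
- pin_b (a point): Foot of the -y pin, the same, 80 mm on the other side; the pins stand 160 mm apart. Axes as seat.
- keeper (a joint): Keeper: dark steel bell-crank lever turning level on a pivot. 0 = closed on its stop, short arm (14 mm wide, 46 mm from the pivot) pointing to seat's -x over the seat; grows anticlockwise from above to 1.4 rad = open on its stop. Below about 1.25 rad it blocks the seat. Stays where left (0.04 N m friction, under 1 N at the knob). Arm's underside 12 mm above the plate: 4 mm over a seated foot.
- keeper_knob (a point): Upright round black knob on the keeper's long arm, 16 mm thick, 42 mm tall, its top 16 mm above this point; this point is on its axis, 58 mm above the bench, 26 mm above the arm. It stands 70 mm from the pivot in the direction (keeper angle - 0.70 rad) from seat's x axis, anticlockwise positive.
- keeper_pivot (a point): The keeper's pivot axis, 47 mm to +x of seat, 28 mm above the bench. Turns with the keeper: its x axis points opposite to the short arm.
- guard: Loose splash guard, about 0.34 to 0.59 kg; origin in the middle of its foot's underside. Steel foot 50 (x) x 200 (y) x 8 mm with two through holes; on it an aluminium-framed clear panel along y, 120 wide, 12 thick, 140 mm tall over all, centred 19 mm to -x of the foot's middle, so the foot's broad side is +x. Starts upright on the bench. Seated, its x, y axes lie along those of seat.
- guard_foot (a point): The same point and axes as guard: middle of the underside of the foot.
- guard_center (a point): Point half-way up the guard, 70 mm above the middle of its foot's underside; guard's axes.
- guard_rail (a point): Middle of the guard's top rail, where to grasp it: 132 mm above the foot's underside, 19 mm to -x of the foot's middle. Rail 12 mm thick (x), 120 mm long (y), 16 mm high, its top 8 mm above this point; guard's axes.
- hole_a (a point): Centre of the foot's +y hole on the underside, 80 mm from guard_foot. Hole diameter 16 mm, depth 8 mm. Goes on pin_a.
- hole_b (a point): Centre of the foot's -y hole, the same, 80 mm on the other side. Goes on pin_b.
- beaker: Bystander: open glass beaker near the guard, 66 mm in diameter, 85 mm tall; origin under its centre.
- jar: Bystander: amber jar with a white cap near the guard, 48 mm in diameter, 60 mm tall; origin under its centre.
- crucible: Bystander: small white crucible on the station's plate, beside the burner, 36 mm in diameter, 30 mm tall; origin under its centre.
- mortar: Bystander: white bowl, 90 mm in diameter, 45 mm tall, at the far middle of the bench; origin under its centre.
Things that resemble listed ones, but are neither listed nor needed, are in the scene too. What is shaped like the guard but orange or pink is not meant.

How it is judged:
On the way, in this order (a step that is already met when the one before it is completed fails the run):
1. the keeper is swung open, clear of the seat (value of joint keeper above 1.25 rad), for 0.2 s.
2. the guard sits flat on the base plate with both holes over their pins, the keeper still open (horizontal distance between hole_a and pin_a below 0.006 m and horizontal distance between hole_b and pin_b below 0.006 m and z of guard_foot in the frame of seat below 0.004 m and angle between the z axis of guard_foot and the z axis of seat, either way round below 0.04 rad and value of joint keeper above 1.1 rad), for 0.2 s.
At the end, for the whole second after the job is handed in: Each hole within 6 mm of its own pin's axis, the foot's underside within 4 mm of the plate's top face and level within 0.04 rad, and the keeper back over the foot within 0.15 rad of its closed stop (horizontal distance between hole_a and pin_a below 0.006 m and horizontal distance between hole_b and pin_b below 0.006 m and z of guard_foot in the frame of seat below 0.004 m and angle between the z axis of guard_foot and the z axis of seat, either way round below 0.04 rad and value of joint keeper below 0.15 rad); the robot touches nothing.
It fails at once if a bystander is knocked more than 40 mm (distance of any of beaker, jar, crucible, mortar from where it was at the start of the episode above 0.04 m).
It fails at once if a bystander is tipped over (angle between any of beaker, jar, crucible, mortar's own z axis and vertical above 0.5 rad).
It fails at once if the guard is dropped onto its pins (faster than 0.45 m/s within 50 mm above the seat) (horizontal distance between guard_foot and seat below 0.03 m and z of guard_foot in the frame of seat below 0.05 m and linear speed of guard above 0.45 m/s).
It fails at once if the guard is tipped over (angle between guard_foot's own z axis and vertical above 0.6 rad).
It also fails if it takes over 72 s, if anything falls off the work surface, if the arm or the gripper's body presses on something with over 40 N, if the wrist force passes 120 N, or if a joint passes its speed limit or range.

## Working session

There is one attempt and no reset: what is moved stays moved. The work goes in short steps, Python scripts to look and compute and a shell command to move; the robot and the scene stay as the last step left them, time stands still between calls to the robot, and variables do not carry over. Pictures are saved under pics/ and viewed, and the job is handed in when it is done.

```bash
ls; mkdir -p pics
python3 - <<'E'
from plant import *
import cv2,json
print(sense())
for n in ["scene","top","wrist"]:
    ci=camera_info(n); print(n,ci)
    cv2.imwrite(f"pics/{n}0.png",read_camera(n)[:,:,::-1])
E
```

```text
pics
{'time_s': 0.0, 'joint_pos': array([-1.24422279e+00,  3.26938056e-01, -1.93529794e-01,  1.05199756e+00,
        2.20187072e-05,  1.43658696e+00]), 'qvel': array([ 7.60530638e-07, -1.83961252e-03,  1.96239832e-03, -1.79367805e-03,
        3.08499333e-04,  1.17450982e-03]), 'effort': array([-8.55671169e-04, -4.43399262e+01,  2.62438649e+01,  1.54366036e-02,
        8.35492528e-05, -5.15860506e-06]), 'eef_pos': array([ 0.24440396, -0.49214648,  0.25552549]), 'orientation': array([ 9.73576741e-01,  2.28358560e-01, -6.91857385e-05, -8.31741197e-04]), 'force': array([-0.18522666,  0.30996566,  0.71291512]), 'wrist_torque': array([-0.02297448, -0.00403343, -0.00038058]), 'finger_gap': 0.9979514068799307}
scene {'mtx': array([[613.4002694 ,   0.        , 314.82544153],
       [  0.        , 613.4002694 , 241.57452889],
       [  0.        ,   0.        ,   1.        ]]), 'world_from_camera': array([[-0.59902628, -0.60746196,  0.52168715,  1.18141926],
       [ 0.800606  , -0.442937  ,  0.40353047,  0.4259749 ],
       [-0.01405487,  0.65939122,  0.7516686 ,  1.0734514 ],
       [ 0.    
[... 217 characters left out ...]
orld_from_camera': array([[-0.02996398,  0.9951775 , -0.09340182,  0.36731504],
       [-0.999522  , -0.03054349, -0.00478091, -0.12622465],
       [-0.00761067,  0.09321392,  0.99561702,  1.37051002],
       [ 0.        ,  0.        ,  0.        ,  1.        ]])}
wrist {'mtx': array([[361.05143431,   0.        , 314.99297853],
       [  0.        , 361.05143431, 234.17328544],
       [  0.        ,   0.        ,   1.        ]]), 'world_from_camera': array([[ 0.44488652,  0.85254441,  0.27430643,  0.31364939],
       [-0.89558338,  0.42436831,  0.13357376, -0.45617241],
       [-0.0025294 , -0.30508944,  0.95232034,  0.37267927],
       [ 0.        ,  0.        ,  0.        ,  1.        ]])}
```

View pics/scene0.png

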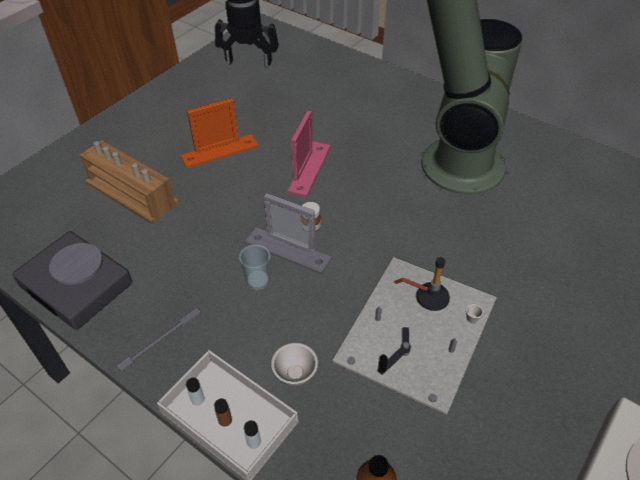

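View pics/top0.png

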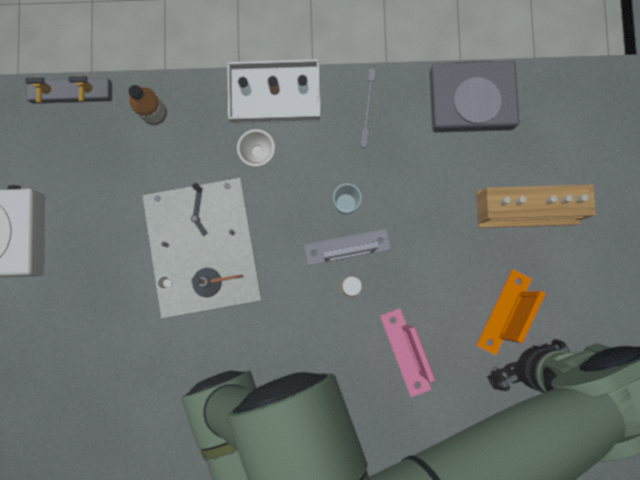

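View pics/wrist0.png

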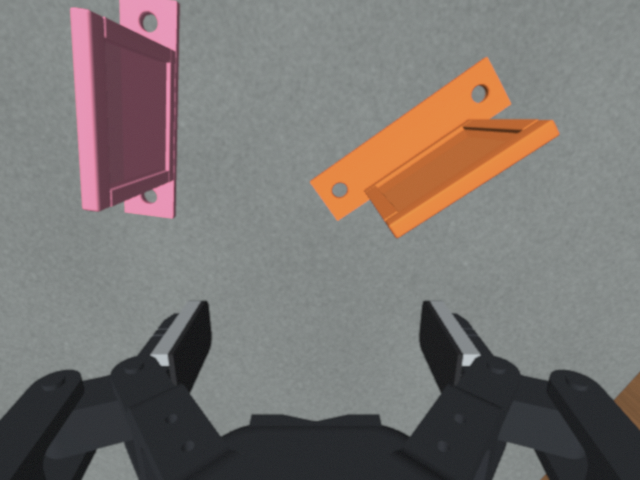

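The scene shows three guard-shaped things. In the top view they are grey at (347,247), pink at (406,353) and orange at (510,312). Grey is the one meant, since orange and pink are excluded. The beaker is at (347,198), the jar at (352,286), the station at (202,248), the crucible at (165,283) and the bowl at (256,148). I'll confirm in enlarged crops.

Run:
```python
import cv2
t=cv2.imread("pics/top0.png"); s=cv2.imread("pics/scene0.png")
cv2.imwrite("pics/c1.png",cv2.resize(t[175:325,130:280],None,fx=4,fy=4,interpolation=cv2.INTER_CUBIC))
cv2.imwrite("pics/c2.png",cv2.resize(t[175:305,290:410],None,fx=4.6,fy=4.6,interpolation=cv2.INTER_CUBIC))
cv2.imwrite("pics/c3.png",cv2.resize(s[250:415,325:505],None,fx=3.5,fy=3.5,interpolation=cv2.INTER_CUBIC))
cv2.imwrite("pics/c4.png",cv2.resize(s[180:300,225:345],None,fx=4.8,fy=4.8,interpolation=cv2.INTER_CUBIC))
```

```text
(no output)
```

View pics/c1.png

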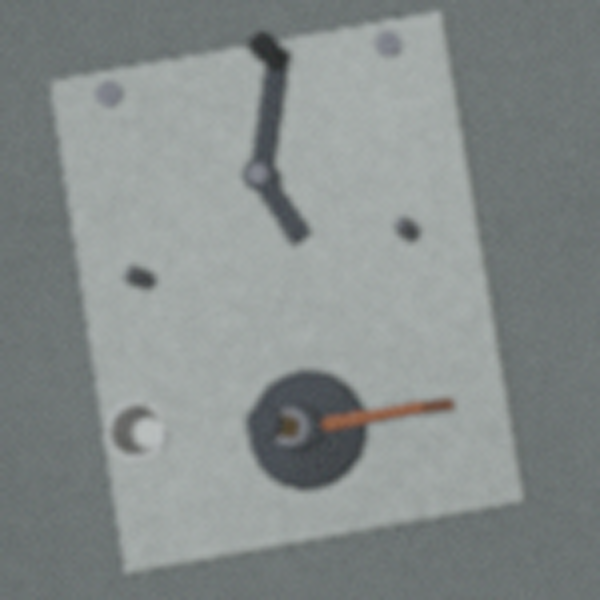

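View pics/c2.png

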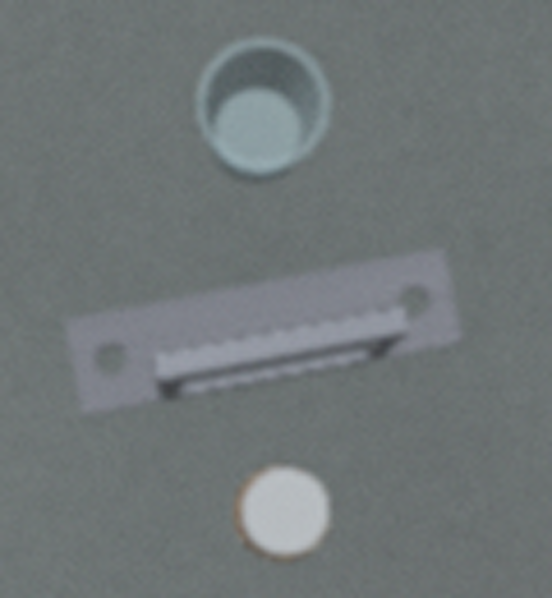

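View pics/c3.png

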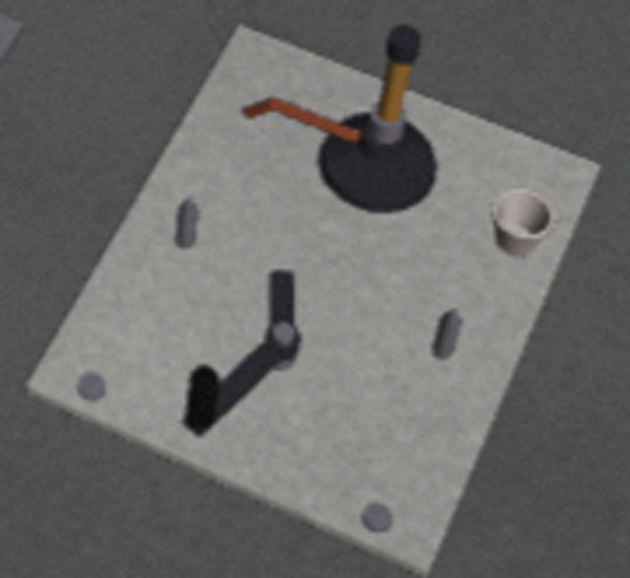

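View pics/c4.png

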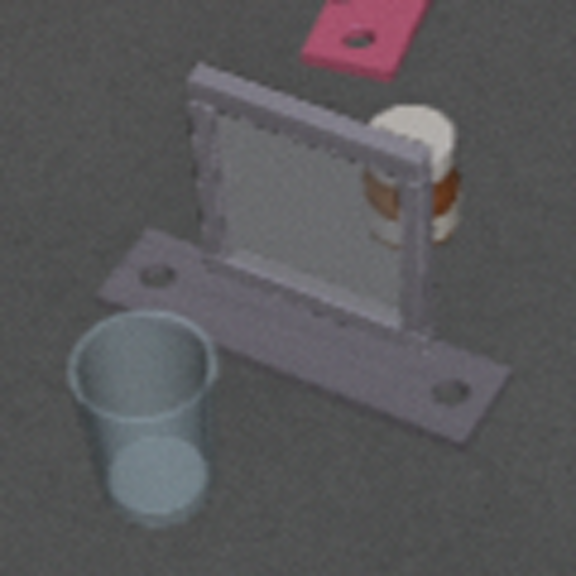

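Crop check. Grey guard: foot holes in the crop at (110,358) and (415,297), with the foot's broad side towards the beaker (+x world). Station: pivot at (258,173), knob at (268,50), pins at (140,278) and (407,230). The keeper is partly open, at about 0.4 rad. Next I'll work out the positions.

```bash
cat > h.py <<'E'
import numpy as np, cv2
from plant import *
def ray(ci,u,v):
    K=ci["mtx"];T=ci["world_from_camera"]
    d=np.array([(u-K[0,2])/K[0,0],-(v-K[1,2])/K[1,1],-1.0])
    return T[:3,3],T[:3,:3]@d
def at(ci,u,v,z):
    o,d=ray(ci,u,v); return (o+d*(z-o[2])/d[2])[:2]
def proj(ci,p):
    K=ci["mtx"];T=ci["world_from_camera"]
    q=T[:3,:3].T@(np.asarray(p,float)-T[:3,3])
    return np.array([K[0,2]+K[0,0]*q[0]/-q[2],K[1,2]-K[1,1]*q[1]/-q[2]])
def fit(local,world):
    L=np.array(local,float);W=np.array(world,float)
    lc,wc=L.mean(0),W.mean(0);H=(L-lc).T@(W-wc)
    a=np.arctan2(H[0,1]-H[1,0],H[0,0]+H[1,1]);R=np.array([[np.cos(a),-np.sin(a)],[np.sin(a),np.cos(a)]])
    t=wc-R@lc; return t,a,np.linalg.norm((L@R.T+t)-W,axis=1)
E
python3 - <<'E'
from h import *
np.set_printoptions(precision=4,suppress=True)
t=camera_info("top");s=camera_info("scene")
c1=lambda u,v:(130+(u+.5)/4-.5,175+(v+.5)/4-.5)
c2=lambda u,v:(290+(u+.5)/4.6-.5,175+(v+.5)/4.6-.5)
c3=lambda u,v:(325+(u+.5)/3.5-.5,250+(v+.5)/3.5-.5)
c4=lambda u,v:(225+(u+.5)/4.8-.5,180+(v+.5)/4.8-.5)
# plate corners: local (x,y): left-top=(+.13,+.12)
loc=[(.13,.12),(.13,-.12),(-.17,-.12),(-.17,.12)]
W=[at(t,*c1(*p),.012) for p in [(50,82),(441,12),(523,500),(125,572)]]
r=fit(loc,W);print("plate top",r)
# scene: corner order: (30,388)? right..
W2=[at(s,*c3(*p),.012) for p in [(430,570),(28,388),(240,25),(600,165)]]
r2=fit(loc,W2);print("plate scene",W2,r2)
for n,p,z in [("pivot",(258,173),.036),("knob",(268,45),.074),("crucible",(138,432),.027)]:
    print(n,at(t,*c1(*p),z))
G=[at(t,*c2(*p),.008) for p in [(66,320),(445,250),(463,338),(82,410)]]
gl=[(.025,.1),(.025,-.1),(-.025,-.1),(-.025,.1)]
print("guard top",G,fit(gl,G))
print("holes",[at(t,*c2(*p),.008) for p in [(110,358),(415,297)]])
G=[at(s,*c4(*p),.008) for p in [(465,443),(98,298),(150,230),(510,370)]]
print("guard scene",G,fit(gl,G), [at(s,*c4(*p),.008) for p in [(450,391),(157,273)]])
print("rail",[at(t,*c2(*p),.14) for p in [(155,355),(408,310),(408,330),(157,376)]])
print("jar",at(t,*c2(284,511),.06),"beaker",at(t,*c2(263,106),.085), "bowl", at(t,256,148,.045))
E
```

```text
plate top (array([0.5272, 0.1663]), np.float64(0.14791137020978942), array([0.0016, 0.0014, 0.0017, 0.0015]))
plate scene [array([0.6363, 0.305 ]), array([0.6732, 0.0708]), array([0.3773, 0.0258]), array([0.3428, 0.2605])] (array([0.5272, 0.1685]), np.float64(0.1509729760618816), array([0.0022, 0.0015, 0.0015, 0.0021]))
pivot [0.574  0.1731]
knob [0.6421 0.1581]
crucible [0.4243 0.247 ]
guard top [array([ 0.5067, -0.0826]), array([ 0.5372, -0.2806]), array([ 0.491, -0.288]), array([ 0.4597, -0.0896])] (array([ 0.4987, -0.1852]), np.float64(0.1547184711064364), array([0.0012, 0.0016, 0.0017, 0.0013]))
holes [array([ 0.4862, -0.1049]), array([ 0.5132, -0.264 ])]
guard scene [array([ 0.5048, -0.0806]), array([ 0.5375, -0.2764]), array([ 0.4887, -0.2851]), array([ 0.457 , -0.0895])] (array([ 0.497 , -0.1829]), np.float64(0.1640107998536192), array([0.0007, 0.0012, 0.0006, 0.0015])) [array([ 0.4839, -0.1047]), array([ 0.5083, -0.2639])]
rail [array([ 0.4755, -0.128 ]), array([ 0.493 , -0.2472]), array([ 0.4836, -0.2468]), array([ 0.4656, -0.1287])]
jar [ 0.403  -0.1897] beaker [ 0.6019 -0.1851] bowl [0.7346 0.0232]
```

```bash
python3 -m jog '[[2,4,0,0.14],[4.4,7.5,0,0.28],[6.8,11,0,0.42],[9.2,15,0,0.56],[11.6,19,0,0.70],[14,23,0,0.84],[16.5,27,0,0.98],[19,31,0,1.12]]' 0.5; python3 -m jog '[[2.4,4,0,0.14],[4.8,8,0,0.28],[7.2,12,0,0.42],[9.6,16,0,0.56],[12,20,0,0.70],[14.5,24,0,0.84],[17,28,0,0.98],[19,31,0,1.12]]'; python3 -m jog '[[1,2,0,0.12],[1.8,3.2,0,0.22],[1.8,3.2,0,0.22],[1.8,3.2,0,0.22],[1.8,3.2,0,0.22],[1.8,3.2,0,0.22],[1.8,3.2,0,0.22],[1.8,3.2,0,0.22]]'
python3 - <<'E'
from h import *
s=sense();print(s)
print(camera_info("wrist"))
cv2.imwrite("pics/w1.png",read_camera("wrist")[:,:,::-1])
E
```

```text
time_s: 0.95
eef_pos: [0.4351, -0.1808, 0.2563]
orientation: [0.702, 0.713, -0.0, 0.0]
force: [0.4, -0.2, 0.3]
finger_gap: 0.501
time_s: 1.75
eef_pos: [0.6253, 0.13, 0.2558]
orientation: [0.215, 0.977, 0.0, -0.0]
force: [0.7, 0.4, 0.1]
finger_gap: 0.499
time_s: 2.55
eef_pos: [0.6425, 0.1588, 0.2565]
orientation: [0.111, 0.994, 0.0, 0.0]
force: [0.1, -0.2, 1.1]
finger_gap: 0.5
{'time_s': 2.55, 'joint_pos': array([ 1.30919521e-01,  5.38859832e-01,  1.38695942e-01,  1.17039119e+00,
       -2.46095794e-05,  3.52729464e-01]), 'qvel': array([ 0.00400088,  0.00226715,  0.00138193,  0.0002409 ,  0.00108559,
       -0.00150019]), 'effort': array([-3.18317197e-02, -5.61113727e+01,  2.71746075e+01,  1.75906331e-03,
       -1.59753388e-03,  2.26620403e-03]), 'eef_pos': array([0.64251672, 0.15883026, 0.25653031]), 'orientation': array([1.10677758e-01, 9.93856337e-01, 1.69390409e-05, 1.20058538e-04]), 'force': array([ 0.10242562, -0.24476813,  1.07945643]), 'wrist_torque': array([ 0.03023833, -0.01501201,  0.00830993]), 'finger_gap': 0.5003148945229405}
{'mtx': array([[361.05143431,   0.        , 314.99297853],
       [  0.        , 361.05143431, 234.17328544],
       [  0.        ,   0.        ,   1.        ]]), 'world_from_camera': array([[ 2.19757946e-01, -9.29421624e-01, -2.96448797e-01,
         5.65690293e-01],
       [ 9.75554345e-01,  2.09492436e-01,  6.63825217e-02,
         1.77472227e-01],
       [ 4.06429537e-04, -3.03789999e-01,  9.52738931e-01,
         3.73615818e-01],
       [ 0.00000000e+00,  0.00000000e+00,  0.00000000e+00,
         1.00000000e+00]])}
```

View pics/w1.png

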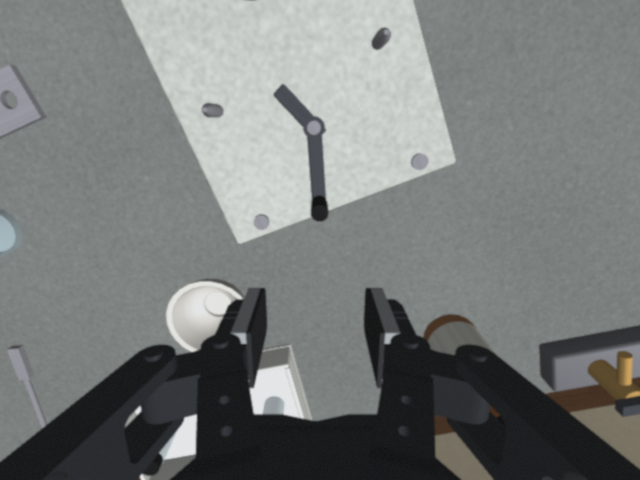

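The wrist view looks down on the station: knob about (319,207), pivot (314,128), pins about (381,38) and (212,110), corners (240,242) and (455,160). Enlarging it to refine these.

Run:
```python
import cv2
t=cv2.imread("pics/w1.png")
a=cv2.resize(t[15:65,355:405],None,fx=8,fy=8,interpolation=cv2.INTER_CUBIC)
b=cv2.resize(t[85:135,190:240],None,fx=8,fy=8,interpolation=cv2.INTER_CUBIC)
cv2.imwrite("pics/d1.png",cv2.hconcat([a,b]))
cv2.imwrite("pics/d2.png",cv2.resize(t[75:235,230:390],None,fx=3.7,fy=3.7,interpolation=cv2.INTER_CUBIC))
```

```text
(no output)
```

View pics/d1.png

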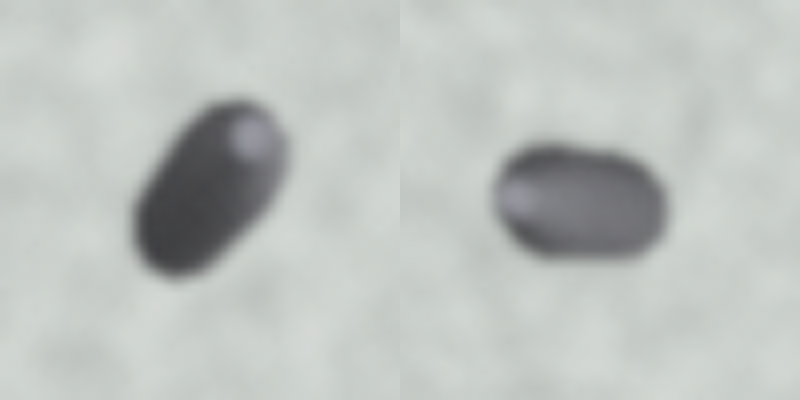

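View pics/d2.png

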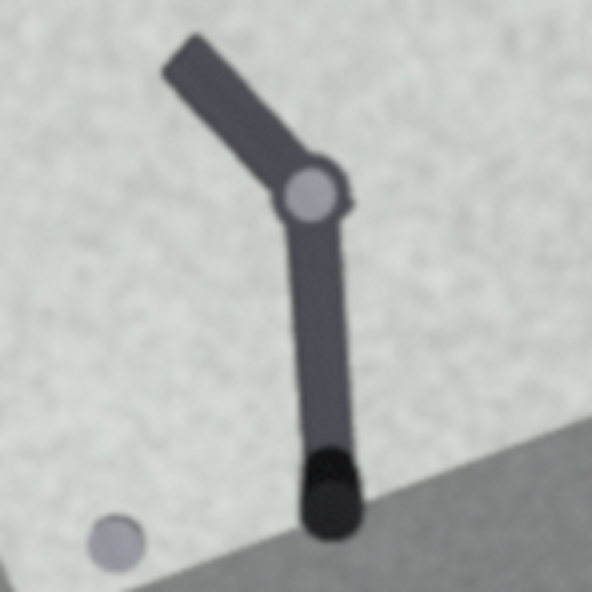

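Run:
```python
from h import *
np.set_printoptions(precision=4,suppress=True)
w=camera_info("wrist")
d=lambda u,v,x0,y0,f:(x0+(u+.5)/f-.5,y0+(v+.5)/f-.5)
ta=at(w,*d(246,138,355,15,8),.054);tb=at(w,*d(118,198,190,85,8),.054)
ba=at(w,*d(178,235,355,15,8),.012);bb=at(w,*d(225,208,190,85,8),.012)
print("tips",ta,tb,"base",ba,bb,np.linalg.norm(ta-tb))
for x,y in[(ta,tb),(ba,bb)]: print((x+y)/2, np.arctan2(*(-(x-y))[[0]], (x-y)[1]))
pv=at(w,*d(311,194,230,75,3.7),.036);kn=at(w,*d(332,509,230,75,3.7),.074);kb=at(w,*d(330,478,230,75,3.7),.032)
print("pivot",pv,"knob",kn,kb,np.linalg.norm(kn-pv),np.arctan2(*(kn-pv)[::-1]))
print("arm tip",at(w,*d(180,52,230,75,3.7),.032))
print("corners",at(w,240,242,.012),at(w,455,160,.012))
for n,c in [("top",camera_info("top")),("scene",camera_info("scene"))]:
  for p in [(*ta,.054),(*tb,.054)]: print(n,proj(c,p))
```

```text
tips [0.514  0.2462] [0.5378 0.0891] base [0.5151 0.2461] [0.538  0.0895] 0.1588958085408332
[0.5259 0.1676] 0.1506434037402794
[0.5266 0.1678] 0.14514561361511394
pivot [0.5722 0.1751] knob [0.6405 0.1647] [0.6428 0.1642] 0.06914520956180074 -0.1505737401227795
arm tip [0.5338 0.1518]
corners [0.6693 0.0731] [0.6336 0.304 ]
top [161.0721 243.3975]
top [228.7778 231.0776]
scene [454.4406 338.2759]
scene [379.299  306.9959]
```

The wrist view gives seat (0.526,0.168), yaw 0.149, pin spacing 159 mm (160 nominal), pivot-to-knob 69 mm (70 nominal) and keeper angle about 0.40 rad. All of these agree with the description. Lowering over the knob as a cage.

```bash
python3 -m jog '[[0,0.5,-3,0.03],[0,0.5,-7,0.06],[0,0.5,-11,0.06],[0,0.5,-14,0.06],[0,0.5,-16.5,0.06],[0,0.5,-18.3,0.06],[0,0.5,-19,0.06],[0,0.5,-19,0.06]]' 0.5
python3 - <<'E'
from h import *
cv2.imwrite("pics/w2.png",read_camera("wrist")[:,:,::-1])
E
```

```text
time_s: 3.4
eef_pos: [0.6419, 0.1642, 0.0653]
orientation: [0.08, 0.997, -0.0, -0.001]
force: [-0.0, 0.7, 0.3]
finger_gap: 0.504
```

View pics/w2.png

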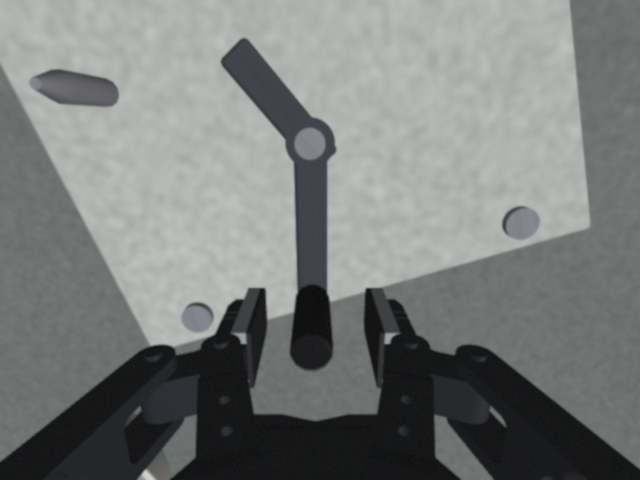

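The knob is centred between the pads, at (312,350) with the pads at 265 and 365. Narrowing the cage and swinging the keeper open along its arc.

```bash
python3 -m jog '[[0,0,0,0],[0,0,0,0],[0,0.7,0,0.05],[0.05,1.56,0,0.15],[-0.1,2.6,0,0.3],[-0.4,3.61,0,0.45],[-0.86,4.56,0,0.6],[-1.44,5.43,0,0.75]]' 0.3;  python3 -m jog '[[-0.35,0.4,0,0.07],[-0.72,0.77,0,0.15],[-1,1.02,0,0.2],[-1.25,1.23,0,0.25],[-1.35,1.32,0,0.25],[-1.35,1.32,0,0.25],[-1.35,1.32,0,0.25],[-1.35,1.32,0,0.25]]'
python3 - <<'E'
from h import *
s=sense();print(s['force'],s['wrist_torque'])
cv2.imwrite("pics/w3.png",read_camera("wrist")[:,:,::-1])
E
```

```text
time_s: 4.25
eef_pos: [0.6287, 0.2188, 0.0673]
orientation: [-0.293, 0.956, -0.0, 0.001]
force: [0.0, -1.7, -0.4]
finger_gap: 0.3
time_s: 5.05
eef_pos: [0.6169, 0.2302, 0.0674]
orientation: [-0.407, 0.914, -0.002, 0.001]
force: [3.9, -5.1, -2.9]
finger_gap: 0.301
[ 3.91132165 -5.08848056 -2.85271847] [-8.96667103e-01 -7.70798626e-01 -6.76465893e-04]
```

View pics/w3.png

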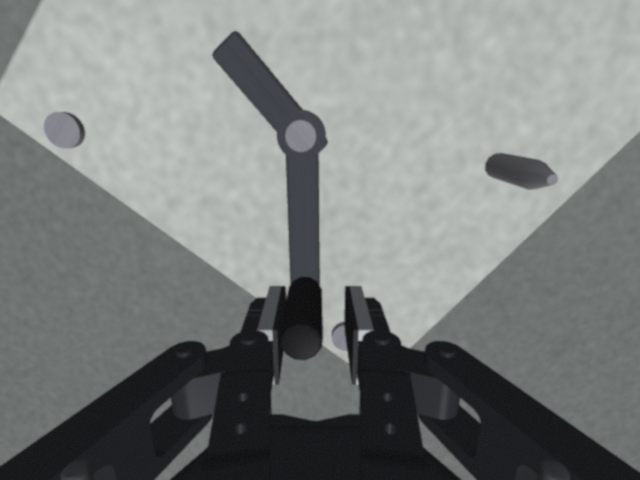

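About 6 N against the stop: the knob (302,343) is pressed by the left pad. Backing off, then lifting and checking the angle.

```bash
python3 -m jog '[[0.2,-0.2,0,0],[0.4,-0.35,0,0],[0.4,-0.35,0,0],[0.4,-0.35,2,0],[0.4,-0.35,6,0],[0.4,-0.35,11,0],[0.4,-0.35,15,0],[0.4,-0.35,17,0]]' 0.5
python3 - <<'E'
from h import *
np.set_printoptions(precision=4,suppress=True)
w=camera_info("wrist")
cv2.imwrite("pics/w4.png",read_camera("wrist")[:,:,::-1])
E
```

```text
time_s: 5.9
eef_pos: [0.6202, 0.229, 0.2413]
orientation: [-0.408, 0.913, -0.0, 0.003]
force: [-0.4, -0.1, 0.5]
finger_gap: 0.502
```

View pics/w4.png

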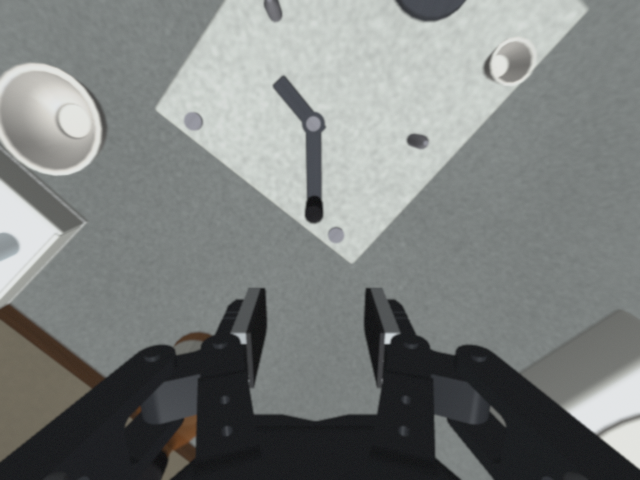

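```bash
python3 - <<'E'
from h import *
w=camera_info("wrist")
p=at(w,313.3,123.7,.036);k=at(w,314,213,.074)
print(p,k,np.linalg.norm(k-p),np.arctan2(*(k-p)[::-1])-.149+.7)
E
python3 -m jog '[[-0.8,-2.6,1,-0.14],[-1.7,-5.2,2,-0.28],[-2.6,-7.8,3,-0.42],[-3.5,-10.4,4,-0.56],[-4.4,-13,4,-0.70],[-5.3,-15.6,4,-0.84],[-6.2,-18.2,4,-0.98],[-7,-20.8,4,-1.12]]' 0.4
python3 -m jog '[[-0.9,-2.6,0,-0.14],[-1.8,-5.2,0,-0.28],[-2.7,-7.8,0,-0.42],[-3.6,-10.4,0,-0.56],[-4.5,-13,0,-0.70],[-5.4,-15.6,0,-0.84],[-6.3,-18.2,0,-0.98],[-7.1,-20.8,0,-1.13]]' 
python3 -m jog '[[0,0,0,0],[0,0,0,0],[0,0,0,0],[0,0,0,0],[0,0,0,0],[0,0,0,0],[0,0,0,0],[0,0,0,0]]'
python3 - <<'E'
from h import *
print(sense())
cv2.imwrite("pics/w5.png",read_camera("wrist")[:,:,::-1])
cv2.imwrite("pics/t5.png",read_camera("top")[:,:,::-1])
E
```

```text
[0.57357592 0.17549296] [0.61910798 0.22745576] 0.06908908099149175 1.4022625615580382
time_s: 6.75
eef_pos: [0.5478, 0.0197, 0.2758]
orientation: [0.143, 0.99, 0.0, -0.0]
force: [0.2, -0.3, -0.9]
finger_gap: 0.402
time_s: 7.55
eef_pos: [0.4769, -0.1883, 0.2758]
orientation: [0.651, 0.759, 0.0, -0.0]
force: [-1.2, -0.1, 0.5]
finger_gap: 0.397
time_s: 8.35
eef_pos: [0.4777, -0.1875, 0.2763]
orientation: [0.648, 0.761, 0.0, 0.0]
force: [0.4, 0.1, -1.0]
finger_gap: 0.395
{'time_s': 8.35, 'joint_pos': array([-5.17875300e-01,  2.44983090e-01, -2.52199520e-01,  1.07358156e+00,
        9.55506337e-06,  8.92552197e-01]), 'qvel': array([-0.00336305, -0.00062897,  0.00070449,  0.0009461 , -0.00263582,
       -0.00073142]), 'effort': array([ 6.03768253e-02, -4.01480770e+01,  2.64689970e+01,  1.95279681e-03,
        2.11391445e-03, -4.62635926e-04]), 'eef_pos': array([ 0.47774657, -0.18748275,  0.27629215]), 'orientation': array([6.48196608e-01, 7.61473018e-01, 7.68870300e-06, 1.49085968e-05]), 'force': array([ 0.4415523 ,  0.11051957, -1.02183954]), 'wrist_torque': array([-0.03616115,  0.00508117, -0.01453641]), 'finger_gap': 0.3953517503054602}
```

View pics/w5.png

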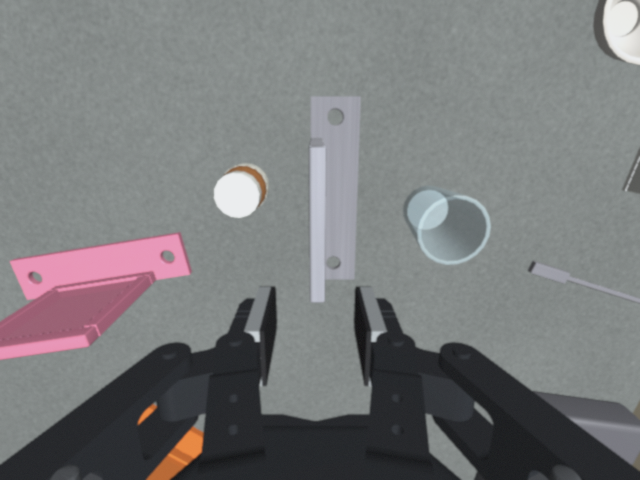

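The keeper measures 1.40 rad, so it is open. The wrist view shows the rail from (317,146) to (318,301), nearly in line with the jaws, holes at (336,116) and (334,262), jar at (238,193) and beaker at (452,230). Refining.

Run:
```python
import cv2
t=cv2.imread("pics/w5.png")
a=cv2.resize(t[90:205,280:390],None,fx=3.6,fy=5,interpolation=cv2.INTER_CUBIC)
b=cv2.resize(t[200:315,280:390],None,fx=3.6,fy=5,interpolation=cv2.INTER_CUBIC)
cv2.imwrite("pics/e1.png",cv2.hconcat([a,b]))
```

```text
(no output)
```

View pics/e1.png

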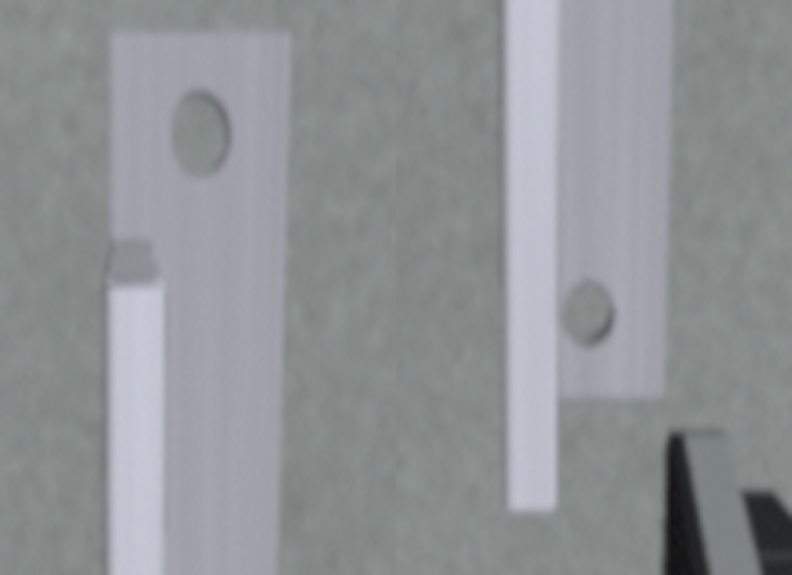

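Run:
```python
from h import *
np.set_printoptions(precision=4,suppress=True)
w=camera_info("wrist")
A=lambda u,v:(280+(u+.5)/3.6-.5,90+(v+.5)/5-.5)
B=lambda u,v:(280+(u-396+.5)/3.6-.5,200+(v+.5)/5-.5)
rl=[at(w,*A(109,286),.14),at(w,*A(163,286),.14),at(w,*B(557,510),.14),at(w,*B(508,510),.14)]
gl=[(-.025,.06),(-.013,.06),(-.013,-.06),(-.025,-.06)]
print("rail",fit(gl,rl),np.mean(rl,0))
fl=[at(w,*A(110,32),.008),at(w,*A(291,32),.008),at(w,*B(664,397),.008)]
print("foot",fit([(-.025,.1),(.025,.1),(.025,-.1)],fl))
h=[at(w,*A(200,133),.008),at(w,*B(587,312),.008)]
print("holes",h,np.mean(h,0),np.linalg.norm(h[0]-h[1]),fit([(0,.08),(0,-.08)],h)[1])
print(np.array(camera_info("wrist")["world_from_camera"])[:3,3])
q=sense()["orientation"];x=2*np.arctan2(q[1],q[0]);print("yaw_y",x-np.pi/2)
```

```text
rail (array([ 0.4972, -0.182 ]), np.float64(0.16331930979112985), array([0.0013, 0.0013, 0.0011, 0.0012])) [ 0.4785 -0.1851]
foot (array([ 0.4969, -0.1829]), np.float64(0.1619348622370994), array([0.0001, 0.0002, 0.0002]))
holes [array([ 0.484 , -0.1032]), array([ 0.5093, -0.2604])] [ 0.4966 -0.1818] 0.159180478172686 0.1593496249264145
[ 0.4646 -0.1091  0.3934]
yaw_y 0.1601232957014289
```

```bash
python3 -m jog '[[0.05,0.2,-3,0],[0.05,0.2,-7,0],[0.05,0.2,-10,0],[0.05,0.2,-12,0],[0.05,0.2,-13.3,0],[0.05,0.2,-13.8,0],[0.05,0.2,-13.8,0],[0.05,0.2,-13.8,0]]' 0.4
python3 -m jog '[[0,0,0,0],[0,0,0,0],[0,0,0,0],[0,0,0,0],[0,0,0,0],[0,0,0,0],[0,0,0,0],[0,0,0,0]]' 0
python3 -m jog '[[0,0,0.2,0],[0,0,0.5,0],[0,0,1,0],[0,0,1.5,0],[0,0,2,0],[0,0,2,0],[0,0,2,0],[0,0,2,0]]'
python3 - <<'E'
from h import *
print(sense())
cv2.imwrite("pics/w6.png",read_camera("wrist")[:,:,::-1])
cv2.imwrite("pics/s6.png",read_camera("scene")[:,:,::-1])
E
```

```text
time_s: 9.25
eef_pos: [0.4787, -0.1859, 0.1389]
orientation: [0.648, 0.761, 0.0, 0.0]
force: [0.2, 0.3, -0.0]
finger_gap: 0.396
time_s: 10.05
eef_pos: [0.479, -0.186, 0.1393]
orientation: [0.648, 0.761, 0.0, 0.001]
force: [0.4, -0.2, 5.7]
finger_gap: 0.131
time_s: 10.85
eef_pos: [0.478, -0.1856, 0.1581]
orientation: [0.648, 0.761, -0.0, -0.0]
force: [-0.8, -0.5, -4.2]
finger_gap: 0.13
{'time_s': 10.85, 'joint_pos': array([-5.14335105e-01,  3.49338205e-01, -4.32547905e-01,  7.89213677e-01,
        1.28351704e-05,  8.96475533e-01]), 'qvel': array([ 0.00104219,  0.00374007, -0.00074331,  0.00076531,  0.00067469,
        0.00074486]), 'effort': array([-2.84839422e-03, -4.48576534e+01,  2.46874684e+01, -4.89219872e-02,
        1.58424274e-02,  6.76861123e-05]), 'eef_pos': array([ 0.47803064, -0.18557638,  0.15813296]), 'orientation': array([ 6.48342465e-01,  7.61348819e-01, -2.25142132e-05, -1.50187528e-04]), 'force': array([-0.76933207, -0.47263888, -4.19950512]), 'wrist_torque': array([ 0.03850406,  0.0699129 , -0.00273715]), 'finger_gap': 0.12985199174160902}
```

View pics/w6.png

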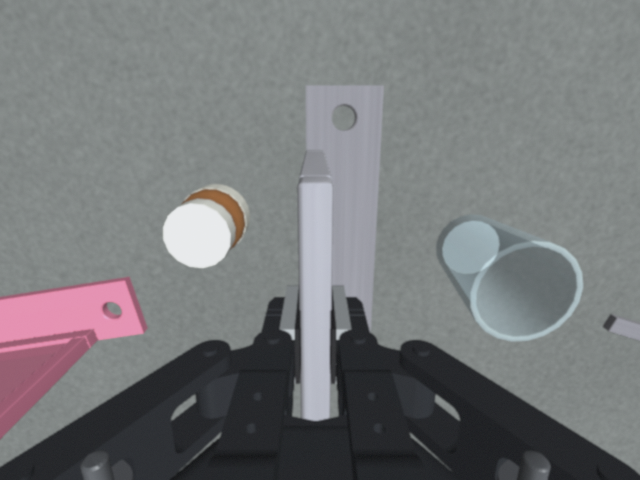

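View pics/s6.png

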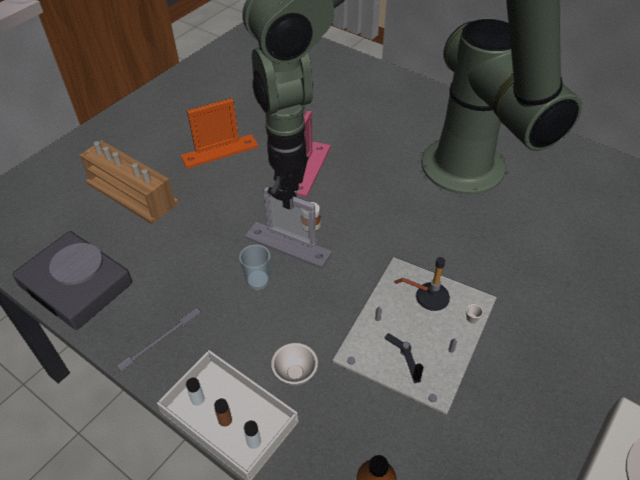

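The guard is held: opening 0.13 (11 mm on a 12 mm rail) and about 4 N of weight, clear of the beaker and jar. The keeper is visibly open. Lifting and carrying to above the seat.

```bash
python3 -m jog '[[0,0,1,0],[0,0,3,0],[0,0,5,0],[0,0,7,0],[0,1,8.5,0],[0.1,3,9,0],[0.3,5.5,9,0],[0.6,8.5,9,0]]'
python3 -m jog '[[0.3,3.3,0,0],[0.6,6.6,0,0],[0.9,10,0,0],[1.2,13.4,0,0],[1.5,16.8,0,0],[1.8,20,0,-0.01],[2.1,22.8,0,-0.01],[2.2,24.6,0,-0.01]]'
python3 -m jog '[[0.1,1.2,0,0],[0.15,1.9,0,0],[0.15,1.9,0,0],[0.15,1.9,0,0],[0.15,1.9,0,0],[0.15,1.9,0,0],[0.15,1.9,0,0],[0.15,1.9,0,0]]'
python3 - <<'E'
from h import *
print(sense())
cv2.imwrite("pics/w7.png",read_camera("wrist")[:,:,::-1])
cv2.imwrite("pics/t7.png",read_camera("top")[:,:,::-1])
E
```

```text
time_s: 11.75
eef_pos: [0.4844, -0.1005, 0.2493]
orientation: [0.649, 0.761, 0.0, 0.001]
force: [0.2, 0.3, -5.4]
finger_gap: 0.125
time_s: 12.55
eef_pos: [0.5063, 0.1474, 0.249]
orientation: [0.651, 0.759, 0.001, 0.0]
force: [0.8, -0.1, -4.8]
finger_gap: 0.126
time_s: 13.35
eef_pos: [0.5077, 0.164, 0.2483]
orientation: [0.652, 0.758, -0.0, 0.0]
force: [-0.3, 0.7, -4.4]
finger_gap: 0.123
{'time_s': 13.35, 'joint_pos': array([ 1.74131165e-01,  3.01416065e-01, -2.48867893e-01,  1.02048386e+00,
       -7.23261678e-05,  1.59548805e+00]), 'qvel': array([ 3.69427318e-03, -5.58944750e-04, -1.83913540e-04,  8.20943972e-05,
        1.09037572e-03,  1.49112937e-03]), 'effort': array([-4.90747788e-02, -4.52927113e+01,  2.78099978e+01, -3.15948960e-02,
       -1.15349551e-02, -3.18738103e-04]), 'eef_pos': array([0.50772853, 0.16402558, 0.24830754]), 'orientation': array([ 6.52348125e-01,  7.57919470e-01, -1.18748453e-05,  3.70138624e-05]), 'force': array([-0.28990329,  0.72182284, -4.37667672]), 'wrist_torque': array([0.05674056, 0.05467797, 0.03250666]), 'finger_gap': 0.12336801603770425}
```

View pics/w7.png

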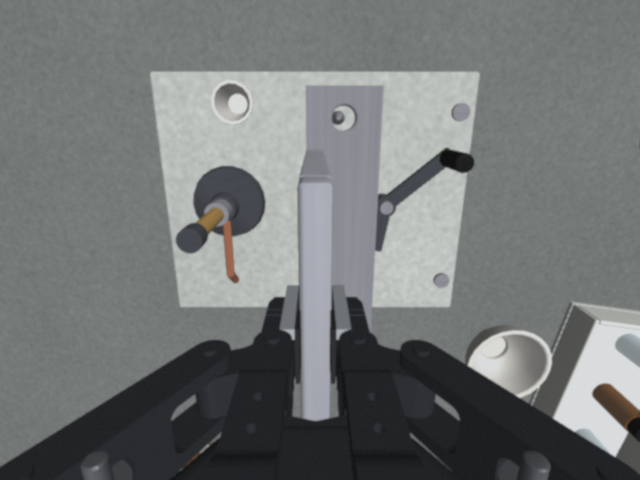

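Through hole_a at (344,117) the pin tip shows at (338,118). Measuring the foot and hole against the pins.

Run:
```python
import cv2
t=cv2.imread("pics/w7.png")
cv2.imwrite("pics/f1.png",cv2.resize(t[75:155,295:395],None,fx=7,fy=7,interpolation=cv2.INTER_CUBIC))
```

```text
(no output)
```

View pics/f1.png

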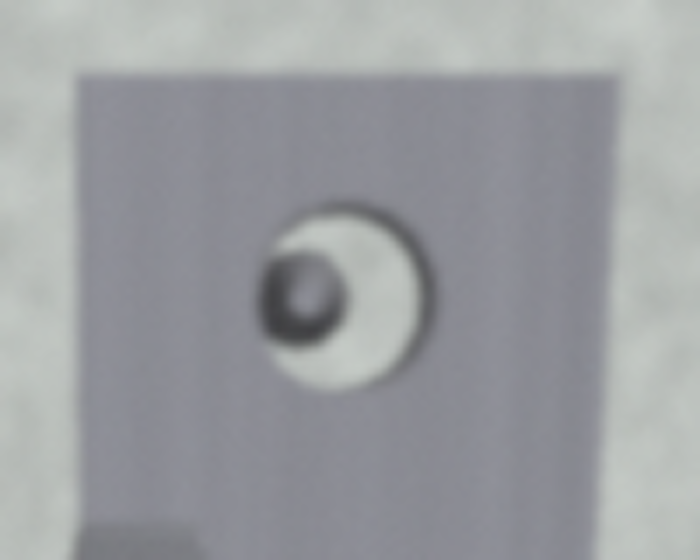

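View pics/t7.png

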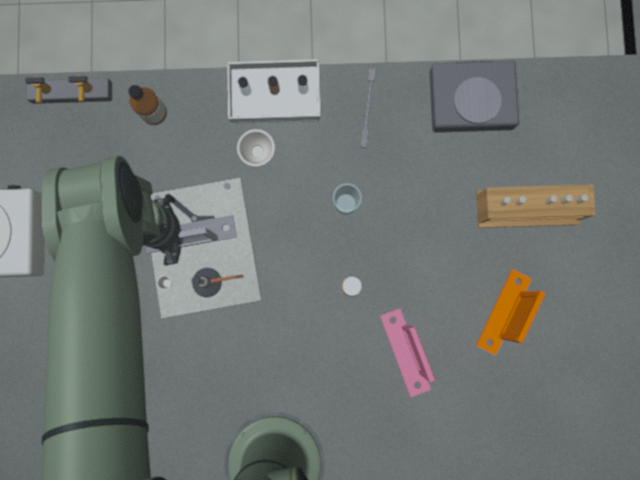

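Run:
```python
from h import *
np.set_printoptions(precision=4,suppress=True)
w=camera_info("wrist");T=camera_info("top")
c=lambda u,v:(295+(u+.5)/7-.5,75+(v+.5)/7-.5)
zf=.2483-.139
ha=at(w,*c(348,296),zf+.008);pa=at(w,*c(307,295),.054)
e=[at(w,*c(78,74),zf+.008),at(w,*c(621,74),zf+.008)]
yaw=np.arctan2(*(e[1]-e[0])[::-1])
print("hole_a",ha,"pin tip",pa,"diff pin-hole",pa-ha,"foot width",np.linalg.norm(e[1]-e[0]),yaw)
fm=(e[0]+e[1])/2
print("foot from edge",fm+.1*np.array([np.sin(.149),-np.cos(.149)]), "foot from hole",ha+.08*np.array([np.sin(.149),-np.cos(.149)]))
# plate corners
cor=[at(w,*p,.012) for p in [(479,72),(451,307),(180,307),(152,72)]]
print(cor,fit([(.13,.12),(.13,-.12),(-.17,-.12),(-.17,.12)],cor))
q=sense()["orientation"];print("yaw_y",2*np.arctan2(q[1],q[0])-np.pi/2)
# top: foot right end edge & hole_b
t=cv2.imread("pics/t7.png");cv2.imwrite("pics/f2.png",cv2.resize(t[185:275,140:270],None,fx=6,fy=6,interpolation=cv2.INTER_CUBIC))
```

```text
hole_a [0.5139 0.247 ] pin tip [0.5138 0.2474] diff pin-hole [-0.      0.0004] foot width 0.049427790166728644 0.1499154930830114
foot from edge [0.5255 0.167 ] foot from hole [0.5257 0.1678]
[array([0.6347, 0.3045]), array([0.672 , 0.0707]), array([0.3778, 0.0261]), array([0.3441, 0.2607])] (array([0.5269, 0.1685]), np.float64(0.15028842500918219), array([0.0035, 0.002 , 0.002 , 0.0034]))
yaw_y 0.149740701699018
```

View pics/f2.png

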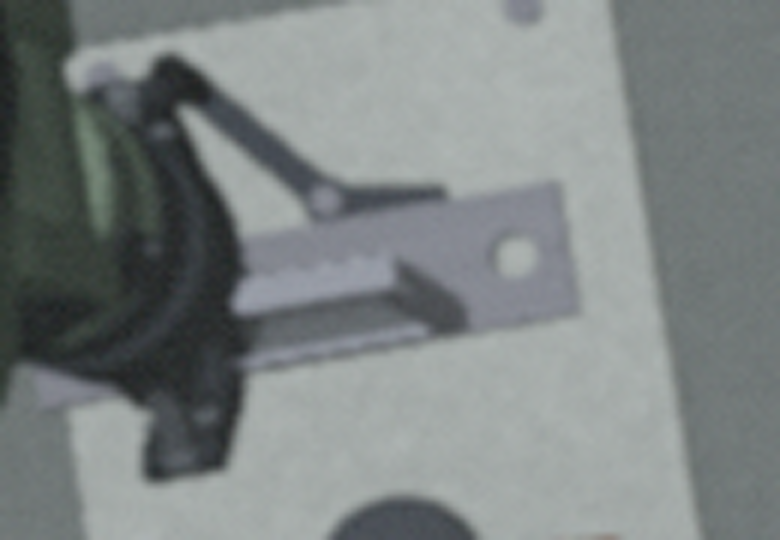

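```bash
python3 - <<'E'
from h import *
T=camera_info("top")
print(at(T,140+516.5/6-.5,185+258.5/6-.5,.117),"pin_b",.5263+.08*np.sin(.149),.1677-.08*np.cos(.149))
E
python3 -m jog '[[0,0,-1,0],[0,0,-2.2,0],[0,0,-3.4,0],[0,0,-4.2,0],[0,0,-4.7,0],[0,0,-4.7,0],[0,0,-4.7,0],[0,0,-4.7,0]]'
python3 - <<'E'
from h import *
s=sense();print(s['wrist_torque'],s['eef_pos'])
i=read_camera("wrist")[:,:,::-1]
cv2.imwrite("pics/f3.png",cv2.resize(i[75:155,295:395],None,fx=7,fy=7,interpolation=cv2.INTER_CUBIC))
E
```

```text
[0.53765439 0.08569857] pin_b 0.5381759429473119 0.08858639826735104
time_s: 14.25
eef_pos: [0.5081, 0.1644, 0.2018]
orientation: [0.652, 0.758, 0.0, 0.0]
force: [0.1, -0.8, -4.9]
finger_gap: 0.127
[ 0.01357899  0.05830329 -0.06840328] [0.50812329 0.16442209 0.20180026]
```

View pics/f3.png

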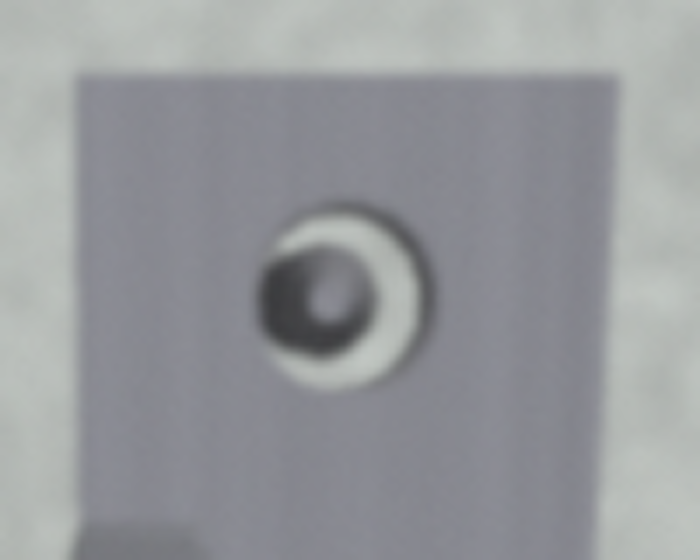

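```bash
python3 - <<'E'
from h import *
w=camera_info("wrist")
c=lambda u,v:(295+(u+.5)/7-.5,75+(v+.5)/7-.5)
ha=at(w,*c(348,296),.2018-.139+.008);hb=at(w,*c(337,299),.2018-.139);pa=at(w,*c(328,299),.054)
print(ha,hb,pa,pa-ha,pa-hb)
E
python3 -m jog '[[0,0,-0.3,0],[0,0,-0.7,0],[0,0,-1.1,0],[0,0,-1.5,0],[0,0,-1.8,0],[0,0,-2,0],[0,0,-2,0],[0,0,-2,0]]'
python3 - <<'E'
from h import *
s=sense();print(s['wrist_torque'],s['eef_pos'])
i=read_camera("wrist")[:,:,::-1]
cv2.imwrite("pics/f4.png",cv2.resize(i[75:155,295:395],None,fx=7,fy=7,interpolation=cv2.INTER_CUBIC))
E
```

```text
[0.51439607 0.24722026] [0.51400072 0.24692559] [0.51374482 0.24692502] [-0.00065125 -0.00029524] [-2.55904036e-04 -5.62741258e-07]
time_s: 15.1
eef_pos: [0.5077, 0.1644, 0.1813]
orientation: [0.652, 0.758, 0.0, -0.0]
force: [0.4, 0.4, -4.4]
finger_gap: 0.126
[ 0.04769094 -0.00426387  0.01076464] [0.50772183 0.1643744  0.18130543]
```

View pics/f4.png

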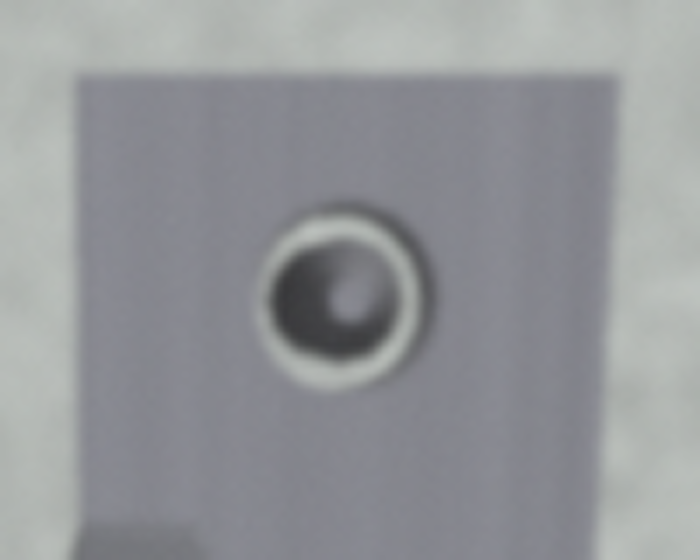

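The pin is centred in the hole and there is no contact force. Continuing slowly.

```bash
python3 -m jog '[[0,0,-0.3,0],[0,0,-0.7,0],[0,0,-1.1,0],[0,0,-1.5,0],[0,0,-1.8,0],[0,0,-2.1,0],[0,0,-2.3,0],[0,0,-2.3,0]]'
python3 -m jog '[[0,0,-0.1,0],[0,0,-0.2,0],[0,0,-0.3,0],[0,0,-0.4,0],[0,0,-0.5,0],[0,0,-0.6,0],[0,0,-0.7,0],[0,0,-0.7,0]]'
python3 - <<'E'
from h import *
s=sense();print(s['wrist_torque'],s['eef_pos'])
i=read_camera("wrist")[:,:,::-1]
cv2.imwrite("pics/f5.png",i)
cv2.imwrite("pics/s5.png",cv2.resize(read_camera("scene")[230:420,320:510,::-1],None,fx=3.1,fy=3.1,interpolation=cv2.INTER_CUBIC))
E
```

```text
time_s: 15.95
eef_pos: [0.5075, 0.1643, 0.1579]
orientation: [0.652, 0.758, -0.0, -0.0]
force: [-0.1, -0.3, -5.5]
finger_gap: 0.127
time_s: 16.75
eef_pos: [0.5077, 0.1644, 0.1514]
orientation: [0.652, 0.758, 0.0, 0.0]
force: [-0.1, 0.5, -2.8]
finger_gap: 0.127
[-0.01157233  0.20216732 -0.00881707] [0.50768328 0.16439741 0.15140002]
```

View pics/f5.png

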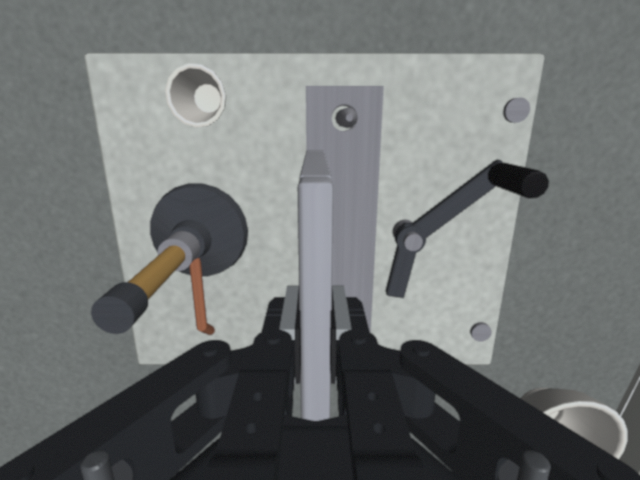

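View pics/s5.png

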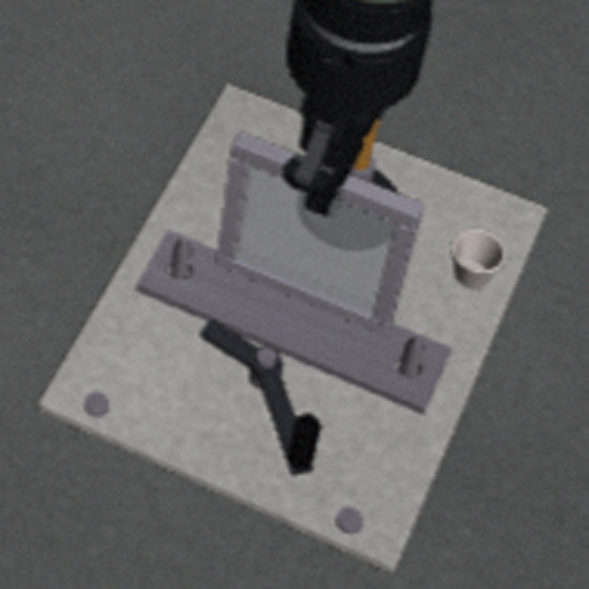

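Both pins stand through the holes (scene crop (180,258) and (412,355)). The force is starting to unload, so the foot is touching the plate. A little lower, then release.

```bash
python3 -m jog '[[0,0,-0.05,0],[0,0,-0.1,0],[0,0,-0.15,0],[0,0,-0.2,0],[0,0,-0.2,0],[0,0,-0.2,0],[0,0,-0.2,0],[0,0,-0.2,0]]'
python3 -m jog '[[0,0,0,0],[0,0,0,0],[0,0,0,0],[0,0,0,0],[0,0,0,0],[0,0,0,0],[0,0,0,0],[0,0,0,0]]' 0.4
python3 - <<'E'
from h import *
s=sense();print(s['wrist_torque'],s['eef_pos'],s['force'])
cv2.imwrite("pics/w8.png",read_camera("wrist")[:,:,::-1])
E
```

```text
time_s: 17.65
eef_pos: [0.5078, 0.1644, 0.1514]
orientation: [0.652, 0.758, 0.001, 0.001]
force: [-7.5, -1.4, 14.2]
finger_gap: 0.127
time_s: 18.45
eef_pos: [0.5077, 0.1644, 0.1492]
orientation: [0.652, 0.758, -0.0, -0.0]
force: [-1.1, 0.8, 0.9]
finger_gap: 0.401
[ 0.01787078 -0.00955623 -0.03051626] [0.50768669 0.16436411 0.14922422] [-1.11005484  0.75741203  0.93630082]
```

View pics/w8.png

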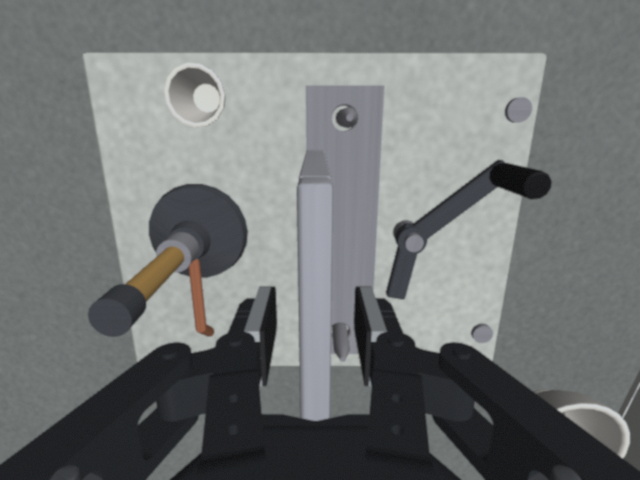

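Released, and the guard stands by itself on both pins. Lifting clear and verifying before closing the keeper.

```bash
python3 -m jog '[[0,0,0.5,0],[0,0,2,0],[0,0,5,0],[0,0,8,0],[0,0,10,0],[0,0,11,0],[0,0,11,0],[0,0,11,0]]' 0.5
python3 - <<'E'
from h import *
s=sense();print(s['eef_pos'],s['force'])
cv2.imwrite("pics/w9.png",read_camera("wrist")[:,:,::-1])
E
```

```text
time_s: 19.3
eef_pos: [0.5072, 0.1643, 0.2585]
orientation: [0.652, 0.758, -0.0, -0.0]
force: [-0.2, 0.5, -0.3]
finger_gap: 0.506
[0.50724268 0.16428101 0.2584972 ] [-0.22192921  0.49511045 -0.33490073]
```

View pics/w9.png

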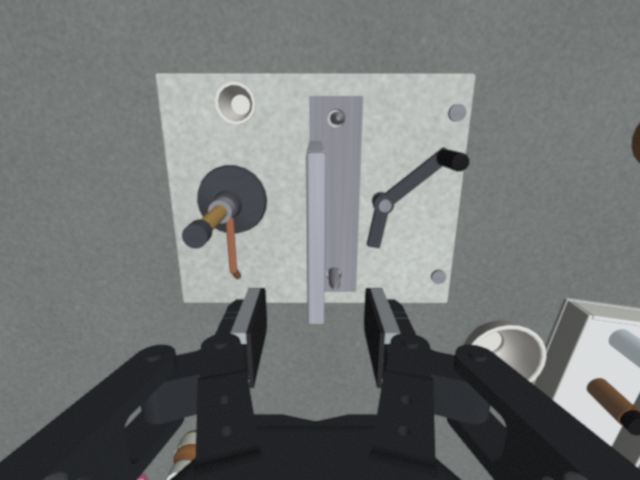

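The foot lies over both pins, with corners at (309,97), (362,97) and (355,291). The keeper is still open, knob at (457,160). Checking that the foot's size and yaw fit z = 20 mm, then moving above the knob.

```bash
python3 - <<'E'
from h import *
np.set_printoptions(precision=4,suppress=True)
w=camera_info("wrist")
for z in(.020,.028):
  e=[at(w,*p,z) for p in[(308.7,96.3),(362.3,96.3),(355.5,291.3)]]
  print(z,fit([(-.025,.1),(.025,.1),(.025,-.1)],e),np.linalg.norm(e[1]-e[2]))
k=at(w,458,161,.074);p=at(w,385,205,.036);print(k,p,np.linalg.norm(k-p),np.arctan2(*(k-p)[::-1])-.149+.7)
E
python3 -m jog '[[1.4,0.8,0,0.14],[2.8,1.6,0,0.28],[4.2,2.4,0,0.42],[5.6,3.2,0,0.56],[7,4,0,0.7],[8.4,4.8,0,0.84],[9.8,5.6,0,0.98],[11.2,6.3,0,1.12]]' 0.5
python3 -m jog '[[0,0,0,0.14],[0,0,0,0.28],[0,0,0,0.42],[0,0,0,0.56],[0,0,0,0.7],[0,0,0,0.84],[0,0,0,0.98],[0,0,0,1.12]]'
python3 - <<'E'
from h import *
s=sense();q=s['orientation'];print(s['eef_pos'],s['joint_pos'],2*np.arctan2(q[1],q[0])-np.pi/2)
cv2.imwrite("pics/w10.png",read_camera("wrist")[:,:,::-1])
E
```

```text
0.02 (array([0.5245, 0.1669]), np.float64(0.15200561877308702), array([0.0006, 0.0007, 0.0011])) 0.19833161449704695
0.028 (array([0.5238, 0.1678]), np.float64(0.1520056187730872), array([0.0023, 0.0022, 0.0041])) 0.19386400010958926
[0.615  0.2278] [0.5721 0.1749] 0.0680760443659138 1.440088279120191
time_s: 20.15
eef_pos: [0.6195, 0.2275, 0.2572]
orientation: [0.147, 0.989, -0.001, -0.001]
force: [0.2, -0.1, 0.8]
finger_gap: 0.499
time_s: 20.95
eef_pos: [0.619, 0.2271, 0.2573]
orientation: [-0.401, 0.916, 0.0, -0.002]
force: [0.2, 0.5, 0.2]
finger_gap: 0.502
[0.61895747 0.22714363 0.25727128] [ 2.39858088e-01  5.36082608e-01  1.35939637e-01  1.17376171e+00
 -5.73694164e-06 -5.85084613e-01] 2.3957390369810616
```

View pics/w10.png

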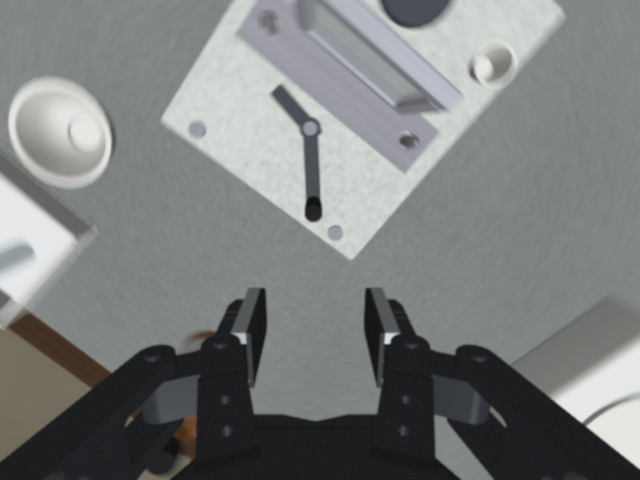

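The guard is seated: the 198 mm foot length fits z = 20 mm. The tool is above the knob (313,209). Descending to cage it.

```bash
python3 -m jog '[[0,0,-3,0.02],[0,0,-7,0.02],[0,0,-11,0.02],[0,0,-14,0.02],[0,0,-16.5,0.02],[0,0,-18.3,0.02],[0,0,-19,0.02],[0,0,-19,0.02]]' 0.5
python3 - <<'E'
from h import *
s=sense();print(s['force'])
cv2.imwrite("pics/w11.png",read_camera("wrist")[:,:,::-1])
E
```

```text
time_s: 21.8
eef_pos: [0.6183, 0.227, 0.0674]
orientation: [-0.407, 0.914, 0.0, -0.002]
force: [0.5, -0.6, 0.2]
finger_gap: 0.5
[ 0.46674215 -0.56884635  0.16168947]
```

View pics/w11.png

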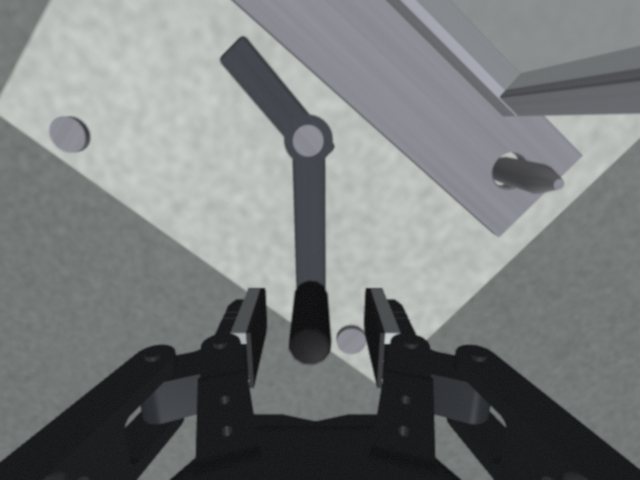

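```bash
python3 -m jog '[[0,0,0,0],[0.3,-0.3,0,-0.03],[0.87,-0.8,0,-0.1],[1.47,-1.66,0,-0.25],[1.93,-2.61,0,-0.4],[2.25,-3.61,0,-0.55],[2.41,-4.65,0,-0.7],[2.42,-5.7,0,-0.85]]' 0.3
python3 -m jog '[[-0.15,-1.04,0,-0.15],[-0.46,-2.05,0,-0.3],[-0.91,-3,0,-0.45],[-1.15,-3.4,0,-0.52],[-1.28,-3.59,0,-0.55],[-1.36,-3.72,0,-0.55],[-1.36,-3.72,0,-0.55],[-1.36,-3.72,0,-0.55]]'
python3 - <<'E'
from h import *
s=sense();print(s['force'],s['wrist_torque'])
cv2.imwrite("pics/w12.png",read_camera("wrist")[:,:,::-1])
E
```

```text
time_s: 22.65
eef_pos: [0.6452, 0.1702, 0.0705]
orientation: [0.009, 1.0, 0.001, 0.001]
force: [0.5, 1.4, 0.1]
finger_gap: 0.301
time_s: 23.45
eef_pos: [0.6303, 0.1333, 0.0694]
orientation: [0.276, 0.961, -0.0, -0.0]
force: [0.1, -0.0, 0.2]
finger_gap: 0.3
[ 0.09535023 -0.03405403  0.21671938] [ 0.01857586 -0.04798822 -0.03353922]
```

View pics/w12.png

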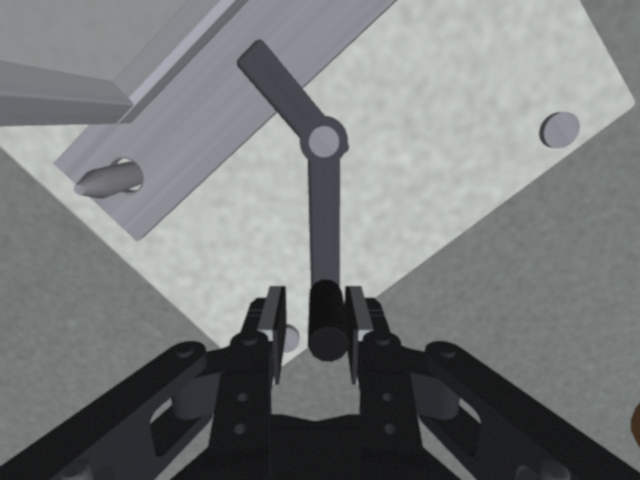

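Nearly closed, but there is no stop force yet. Pushing a few mm further.

```bash
python3 -m jog '[[-0.05,-0.08,0,0],[-0.1,-0.17,0,0],[-0.15,-0.25,0,0],[-0.15,-0.25,0,0],[-0.15,-0.25,0,0],[-0.15,-0.25,0,0],[-0.15,-0.25,0,0],[-0.15,-0.25,0,0]]'
python3 - <<'E'
from h import *
w=camera_info("wrist");i=read_camera("wrist")[:,:,::-1]
s=sense();print(s['force'],s['wrist_torque'])
cv2.imwrite("pics/w13.png",i)
E
```

```text
time_s: 24.3
eef_pos: [0.6298, 0.1323, 0.0693]
orientation: [0.276, 0.961, 0.002, 0.0]
force: [3.8, 5.3, -3.0]
finger_gap: 0.297
[ 3.56049403  5.47904369 -2.45700164] [ 1.10562598e+00 -6.29654518e-01 -5.41634794e-05]
```

View pics/w13.png

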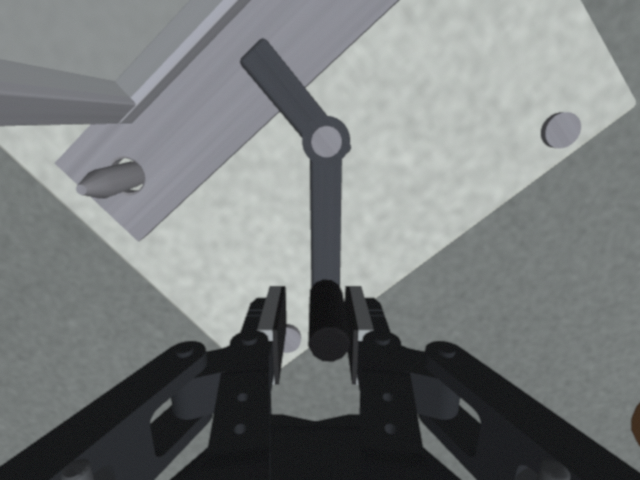

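The stop is reached (about 6.5 N). Backing off to centre on the knob, opening, and lifting clear.

```bash
python3 -m jog '[[0.15,0.25,0,0],[0.35,0.55,0,0],[0.35,0.55,0,0],[0.35,0.55,2,0],[0.35,0.55,6,0],[0.35,0.55,11,0],[0.35,0.55,15,0],[0.35,0.55,17,0]]' 0.5
python3 -m jog '[[0,0,1,0],[0,0,2,0],[0,0,2,0],[0,0,2,0],[0,0,2,0],[0,0,2,0],[0,0,2,0],[0,0,2,0]]'
python3 - <<'E'
from h import *
s=sense();print(s['force'],s['eef_pos'])
cv2.imwrite("pics/w14.png",read_camera("wrist")[:,:,::-1])
cv2.imwrite("pics/s14.png",read_camera("scene")[:,:,::-1])
cv2.imwrite("pics/t14.png",read_camera("top")[:,:,::-1])
E
```

```text
time_s: 25.15
eef_pos: [0.6338, 0.1361, 0.244]
orientation: [0.277, 0.961, 0.001, 0.003]
force: [0.5, 0.6, -0.2]
finger_gap: 0.5
time_s: 25.95
eef_pos: [0.6321, 0.1361, 0.2589]
orientation: [0.277, 0.961, -0.0, -0.0]
force: [0.2, 0.3, -0.4]
finger_gap: 0.499
[ 0.22481511  0.28444425 -0.40508743] [0.63214939 0.1361275  0.25891756]
```

View pics/w14.png

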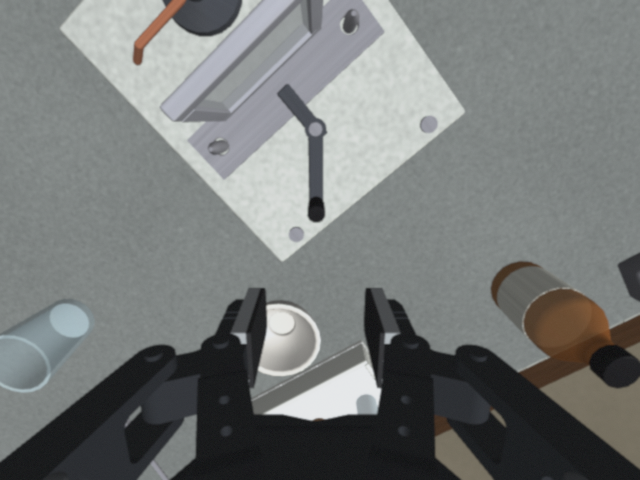

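View pics/s14.png

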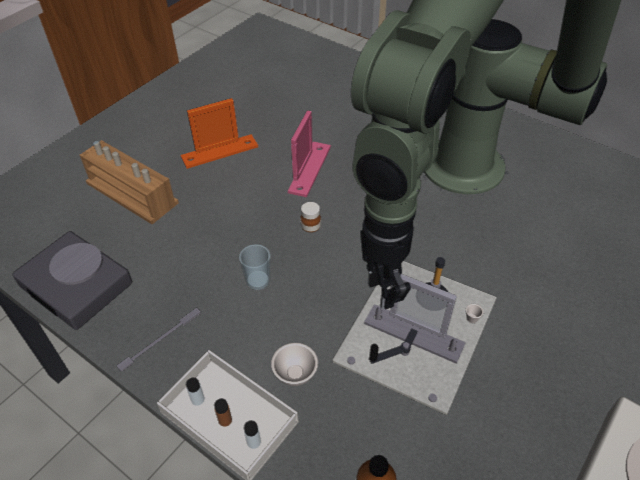

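The keeper's short arm (285,92) lies over the foot, and both pins show through the holes at (350,20) and (218,147). The bystanders are where they were. A last numeric check, then hand in.

Run:
```python
from h import *
np.set_printoptions(precision=4,suppress=True)
w=camera_info("wrist");T=camera_info("top")
p=at(w,315.7,129,.036);k=at(w,316,212.5,.074);print("keeper",np.arctan2(*(k-p)[::-1])-.149+.7,np.linalg.norm(k-p))
c=[at(w,*q,.020) for q in [(384,32),(224,180),(189,141)]]
print("foot",fit([(.025,.1),(.025,-.1),(-.025,-.1)],c))
a=cv2.imread("pics/top0.png");b=cv2.imread("pics/t14.png")
for n,(x,y) in dict(beaker=(347,198),jar=(352,286),bowl=(256,148),crucible=(165,283)).items():
    A=a[y-22:y+22,x-22:x+22];r=cv2.matchTemplate(b[y-40:y+40,x-40:x+40],A,cv2.TM_CCOEFF_NORMED);m=cv2.minMaxLoc(r);print(n,"shift px",m[3][0]-18,m[3][1]-18,round(m[1],3))
```

```text
keeper -0.0061300593471478315 0.06820281832990373
foot (array([0.5267, 0.1677]), np.float64(0.15466156909143014), array([0.0011, 0.0007, 0.0016]))
beaker shift px 0 0 0.992
jar shift px 0 0 0.997
bowl shift px 0 0 0.997
crucible shift px 5 -6 0.866
```

The crucible's match is weak (0.87), perhaps because of the arm's shadow or occlusion. Looking at it before handing in.

Run:
```python
import cv2
a=cv2.imread("pics/top0.png")[225:325,130:230];b=cv2.imread("pics/t14.png")[225:325,130:230]
cv2.imwrite("pics/g.png",cv2.resize(cv2.hconcat([a,b]),None,fx=4,fy=4,interpolation=cv2.INTER_CUBIC))
```

```text
(no output)
```

View pics/g.png

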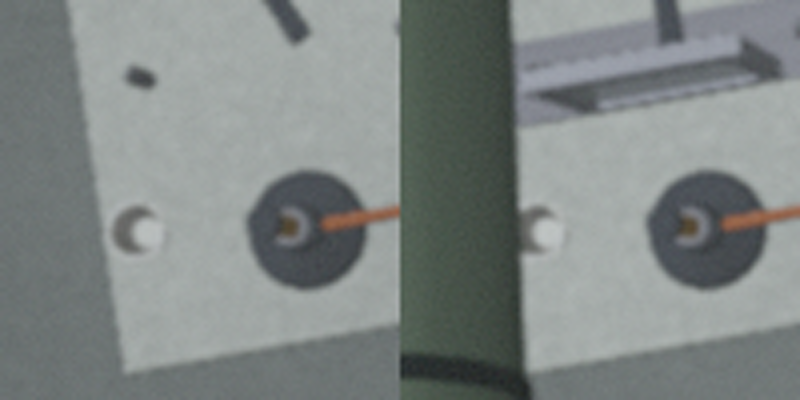

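The arm merely hides half of the crucible. Its visible half, (545,230) less the 400 px offset, is where it was at (147,232). Handing in.

```bash
python3 -c "
from plant import *
print(hand_in()); print(sense()['time_s'])"
```

```text
the job is handed in; nothing more can be done
None
the job is handed in; nothing more can be done
```

I opened the keeper to its stop, set the guard over both pins with its broad side towards the keeper, swung the keeper closed onto its stop, and let go. I handed the job in at about 26 s of the 72 s allowed; `hand_in` gives no verdict.

My last checks, from the camera images:
- **Keeper:** it measured 1.40 rad when open. At the end it measured −0.01 rad, with about 6.5 N felt against the stop before I backed off.
- **Guard:** the foot centre measured (0.527, 0.168) and the seat (0.526, 0.168), with yaw 0.155 against 0.149. Both pins showed through the holes. The foot's measured size fits it lying flat on the plate. An earlier look, just after release, read about 2 mm off, which is within the calibration error.
- **Robot:** it stood clear at z = 0.26 m with no contact force.
- **Bystanders:** the beaker, jar and bowl showed no movement in the top view. The automatic check on the crucible disagreed, reading a shift of about 5 px, because the arm hid half of it. By eye, the visible half had not moved.

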